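# Set the pantry meal wheel to fish and bolt it

## Robot

A 6-joint arm with a two-finger parallel gripper is mounted at the origin on the work surface; the furniture and walls round the work are solid. World frame = base frame: x ahead of the robot, y to its left, z up, the work surface at z = 0. Lengths are in m, angles in degrees, forces in N, time in s.
With the tool pointing down it reaches from about 0.4 to 0.825 m from the base axis. Payload 7 kg.
Tool frame: the origin (TCP) lies on the centre line of the jaws, within the pads' length; the fingertips stand 19 mm ahead of it and the grasp point (between the pads) is the TCP; z points along the fingers, y is the line along which they close (so a half turn about z gives the same grasp; the last joint's range is limited). The gripper opens to 88 mm and grips with 3 to 60 N. Pads are 19 mm wide; open, the fingers measure 130 mm over their backs; the gripper's body (78 mm by 193 mm) begins 47 mm behind the grasp point.
Start: joints at [88.299, 20.546, 0.682, 0, -70.136, -16.507], TCP at [0.211, 0.641, 0.246] pointing down, gripper open.
Joint ranges: [-176.03, 176.03], [-82.01, 121.73], [-58.28, 71.71], [-173.87, 95.51], [-174.79, -0.11], [-173.66, 173.66]. Speed limits (degrees/s): [136.94, 136.94, 172.46, 180, 180, 180].

## Interface

Orientations are given as [roll, pitch, yaw] about the fixed x, y, z axes, in that order (R = Rz(yaw) Ry(pitch) Rx(roll)).
In Python, from plant import * gives the robot as it stands. The module is installed in compiled form; this text tells all that it offers.
- The arm moves only by the tool play_rows, never from a script. Its argument "deltas" is a list of rows, each a list of 6 numbers: the shift along the world's x, y, z scaled (see below), then the turn, a rotation vector about the world's x, y, z scaled (see below). A call has 1 to 10 rows; each row shifts and turns the commanded pose from where the row before left it; what a row does not reach is not made up. The controller multiplies each number of a shift by 800 mm and each number of a turn by 180 degrees. A row lasts 1/10 s, in which the tool goes at most 50 mm and 8.59 degrees, less where a joint would pass 70% of its speed; a pose out of reach is approached as far as the arm can. A call with a number of a shift or a turn outside -1 to 1 is refused whole. A call with a gripper value outside its range is refused whole. "gripper" is the gripper command: -1 is shut, 1 is fully open, values between are in proportion, set as the call begins (left out, the last holds). The fingers move at their own pace and stop on an object; the grip force is fixed at half the most. Time passes only in rows, so rows that do not move let the fingers close. It gives the time, the measured TCP pose, the force, the opening and the grip force at its end, in the units of the state.
- get_obs(): the state, without advancing time (a new reading comes with each control period).
- snapshot(name): name is "scene" or "top" or "wrist"; returns (picture, depth): 384x512x3 uint8, blue, green, red; 384x512 float32, m along the optical axis (not along the pixel's ray), 0 where there is no reading.
- camera_model(name): a dict with "fx", "fy", "cx", "cy" (pixels), "world_to_cam" (4x4, takes a point from world to camera coordinates). Camera axes: x right, y down, z forward; pixel columns grow to the right and rows downward; lengths in m; the calibration is good to about 2 mm. The wrist camera is an equidistant fisheye: a pixel r from the principal point sees the ray r / f radians off the axis. A picture is of the moment at which its call begins: read the wrist's pose just before it. camera_model takes no time and is no camera call; for the wrist camera it gives the pose at the moment of the call.
- close_job(): hands the job in; it is judged then, once.
The state is a dict: "clock": time; "joint_pos": joint angles; "qvel": joint speeds; "tau": joint torques, N m; "tool_pos": TCP position; "orientation": TCP orientation; "force": force on the tool from outside, world axes, zero at the start; "moment": the same for the moment, N m; "opening": finger opening in m; "gripper_force": force on a finger pad.
Only numpy, scipy, OpenCV 4.12 (cv2) and the standard library are available. Lean on these libraries where they do the work, as an engineer would, in place of code of your own. Each camera call takes 0.05 s, during which the arm holds its last target. There are 200 camera calls.

## Task

Set the meal planner so that the fish is centred in the window of its cover: press lightly on the open left part of the wheel and stroke it round. Then push the bolt fully home to lock the wheel, never pressing or pushing hard on any part of the planner, and leave the loose tin standing where it is.

Things in the scene. Friction and masses are not known exactly. Their poses are not given: they have to be found in the camera images.
- planner: The meal planner: a low wooden case, 190 x 190 mm, 54 mm high, fixed on the worktop, with a bolt on a 50 mm wide foot reaching to y = -175 mm on its right side. Origin at the worktop under the wheel's axis; x points to the back, y to the left as the robot sees it, z up. Parts carried by it (wheel, bolt) are included in 'planner'.
- cover_edge (a point): Middle of the left edge of the flat aluminium cover, at its top, 54 mm above the worktop and 32 mm left (+y) of the wheel's axis. The cover (6 mm thick) hides the wheel on the right of this edge; left of it the wheel lies open from above, beside a case wall 28 mm high.
- wheel_axis (a point): Point on the wheel's upright axis, 55 mm above the worktop. The white wheel, radius 85 mm, carries six dark pictures 56 mm from its axis, one every 60 degrees: counter-clockwise from above fish, cup, egg, cheese wedge, spoon, mushroom. Pictures and grey grip marks are flat: no finger can hook them. It stays where it is left and turns endlessly either way.
- window (a point): Centre of the 40 x 40 mm window in the cover, 55 mm above the worktop, 56 mm to the near (-x) side of the wheel's axis. Centred in it, the fish lies across: tapering rounded body with its head to the right (-y), triangular tail to the left.
- tread (a point): Middle of the wheel's open part, 68 mm left (+y) of the axis, 55 mm above the worktop. The wheel's flat top lies 32 to 46 mm above the worktop: it differs each time and is not measured, so feel for it. From here a fingertip can stroke 0.65 rad either way along the circle of radius 68 mm round the axis before it meets the cover's edge.
- wheel (a joint): Wheel angle in rad, growing counter-clockwise from above (open part moves to -x). 0 or 6.283: fish centred in the window; 1.047 per picture. It sinks under a press (8 N per mm after 4 N, 2.5 mm, then hard) and is driven by friction (0.4 to 0.5) against a stiff bearing (0.25 N m, 3.7 N at the tread): press 9 to 12 N; less slips, over 16 N is too hard.
- bolt_knob (a point): Centre of the bolt's upright steel knob, 16 mm in diameter, on the right (-y) side of the case. This point is 56 mm, the knob's top 66 mm above the worktop; the knob stands clear above 29 mm. Push it toward the wheel (planner +y).
- bolt (a joint): Bolt travel in m: 0 out, 0.018 fully home. About 2 N of friction; stays where it is left. Its pointed tongue enters one of six notches under the wheel, one per picture, opposite it when a picture is centred in the window. Within about 0.06 rad the point draws the wheel true (push 6 to 10 N); further off it strikes the wheel and stops after some mm. Over 25 N is too hard.
- tin_middle (a point): Middle of the loose low tin, 86 mm in diameter and 40 mm high, standing beside the planner's left (+y) side. Leave it alone.
Not all that is in view belongs to the job. What is shaped like the part that bears tin_middle but yellow is not meant.

How it is judged (in metres and radians):
On the way, in this order (a step that is already met when the one before it is completed fails the run):
1. the fish is centred in the window (wheel within 0.08 rad of its place) while the bolt is still out (value of joint bolt below 0.008 m and (value of joint wheel between -0.08 and 0.08 rad or value of joint wheel between 6.203 and 6.363 rad)), for 0.2 s.
2. the bolt is home (value of joint bolt above 0.016 m), for 0.2 s.
At the end, for the whole second after the job is handed in: The fish is centred in the window (wheel within 0.05 rad of 0 or of 6.283) and at rest, the bolt is home (beyond 16 of its 18 mm), and the loose tin stands upright within 15 mm of where it was (value of joint bolt above 0.016 m and velocity of joint wheel between -0.05 and 0.05 rad/s and (value of joint wheel between -0.05 and 0.05 rad or value of joint wheel between 6.233 and 6.333 rad) and distance of tin_middle from where it was at the start of the episode below 0.015 m and angle between tin_middle's own z axis and vertical below 0.1 rad); the robot touches nothing.
It fails at once if the robot presses on the wheel with more than 16 N (contact force between any of the fingers, the arm and wheel above 16 N).
It fails at once if the robot presses or pushes on any part of the planner (case, cover, bolt) with more than 25 N (contact force between any of the fingers, the arm and planner above 25 N).
It fails at once if the robot presses or pushes on any part of the planner (case, cover, bolt) with more than 25 N (contact force between any of the fingers, the arm and planner above 25 N).
It fails at once if the robot presses or pushes on any part of the planner (case, cover, bolt) with more than 25 N (contact force between any of the fingers, the arm and planner above 25 N).
It fails at once if the loose tin is shoved more than 15 mm or knocked over (distance of tin_middle from where it was at the start of the episode above 0.015 m or angle between tin_middle's own z axis and vertical above 0.3 rad).
It also fails if it takes over 72 s, if anything falls off the work surface, if the arm or the gripper's body presses on something with over 40 N, if the wrist force passes 120 N, or if a joint passes its speed limit or range.

## Working session

There is one attempt and no reset: what is moved stays moved. The work goes in short steps, Python scripts to look and compute and a tool call to move; the robot and the scene stay as the last step left them, time stands still between calls to the robot, and variables do not carry over. Pictures are saved under pics/ and viewed, at most 10 in all, crops included, and the job is handed in when it is done.

Besides the shell and the picture viewer there is one more tool, called after ">>>" as name(argument=value, ...), one argument or row to a line, values as JSON. play_rows: Moves the arm, as the interface text tells. Its arguments: {"type":"object","properties":{"deltas":{"type":"array","items":{"type":"array","items":{"type":"number","minimum":-1,"maximum":1}}},"gripper":{"type":"number"}},"required":["deltas"]}

```bash
mkdir -p pics; cat > h.py <<'E'
from plant import *
import numpy as np, cv2
def world(name,u,v,z=None,depth=None,cm=None):
    c=cm or camera_model(name); T=np.linalg.inv(c["world_to_cam"])
    r=np.array([(u-c["cx"])/c["fx"],(v-c["cy"])/c["fy"],1.0])
    R,o=T[:3,:3],T[:3,3]
    d=R@r
    s=depth if depth is not None else (z-o[2])/d[2]
    return o+s*d
def proj(name,p):
    c=camera_model(name); q=c["world_to_cam"]@np.append(p,1); return c["fx"]*q[0]/q[2]+c["cx"],c["fy"]*q[1]/q[2]+c["cy"]
E
python3 - <<'E'
from h import *
ims=[]
for n in ("top","scene"):
    p,d=snapshot(n); np.savez(f"{n}0.npz",p=p,d=d); cv2.imwrite(f"pics/{n}0.png",p)
    c=camera_model(n); print(n,c["fx"],np.linalg.inv(c["world_to_cam"])[:3].round(3).tolist())
print(get_obs())
E
```

```text
top 388.3574257241836 [[0.014, -0.996, 0.093, 0.374], [-1.0, -0.014, -0.001, -0.02], [0.002, -0.093, -0.996, 0.965]]
scene 389.3197844218253 [[-0.999, -0.012, 0.038, 0.425], [-0.037, 0.664, -0.747, 0.616], [-0.016, -0.748, -0.664, 0.628]]
{'clock': 0.1, 'joint_pos': array([ 8.82983591e+01,  2.05883153e+01,  6.41483975e-01, -1.81569464e-02,
       -7.01372915e+01, -1.65060463e+01]), 'qvel': array([-0.0132294 , -0.05244733,  0.08617186,  0.0142997 , -0.01543911,
       -0.02654922]), 'tau': array([-1.42888988e-03, -5.84162307e+01,  2.93754190e+01,  7.01538742e+00,
        1.01566917e-02, -5.00689555e-05]), 'tool_pos': array([0.2108149 , 0.64081613, 0.24472263]), 'orientation': array([ 1.79914494e+02, -7.53660300e-03, -1.82138632e+01]), 'force': array([-0.67268969,  0.54139339, -0.64429485]), 'moment': array([0.00299695, 0.03465476, 0.02942305]), 'gripper_force': 0.0, 'opening': 0.08744662081266383}
```

View pics/top0.png

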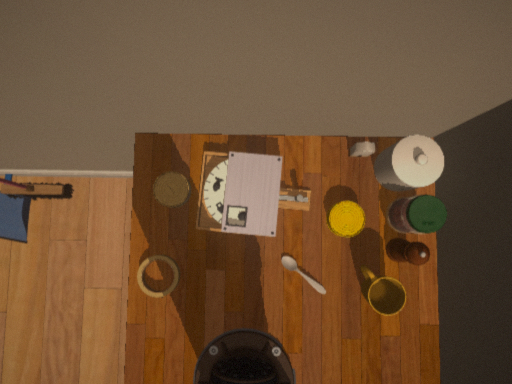

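View pics/scene0.png

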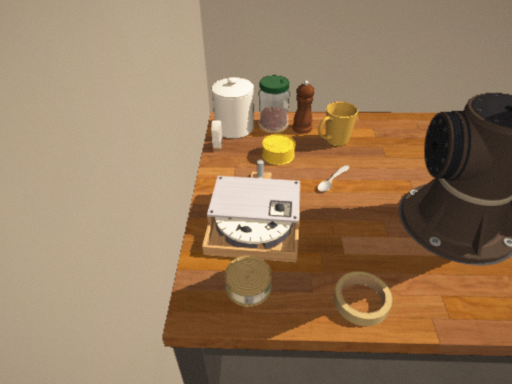

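The top view shows the planner at about (240,195) and the bolt knob at about (300,197). There are two tins: a dull one at (171,189), and a yellow one at (347,219), which is the decoy. The dull one stands on the planner's left side, so it is the one to leave alone. I'll enlarge the crop.

```bash
python3 - <<'E'
from h import *
t=np.load("top0.npz"); s=np.load("scene0.npz")
a=cv2.resize(t["p"][140:245,150:320],None,fx=4.6,fy=4.6,interpolation=cv2.INTER_CUBIC)
cv2.imwrite("pics/crop_top.png",a)
b=cv2.resize(s["p"][150:270,195:315],None,fx=5,fy=5,interpolation=cv2.INTER_CUBIC)
cv2.imwrite("pics/crop_scene.png",b)
E
```

```text
(no output)
```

View pics/crop_top.png

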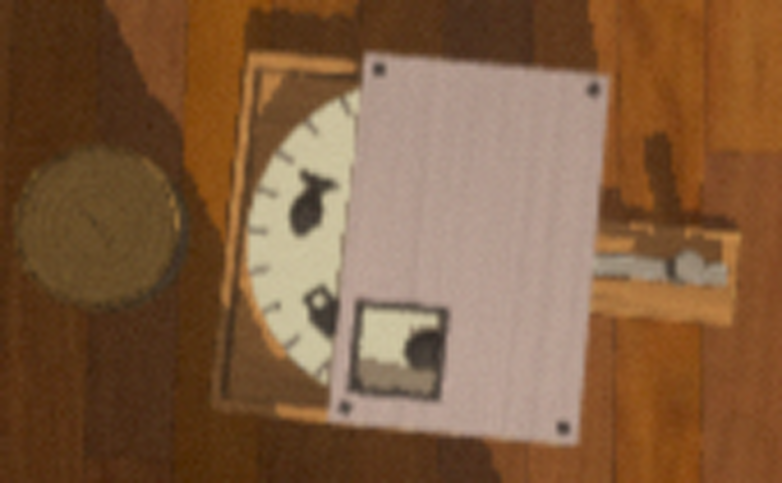

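View pics/crop_scene.png

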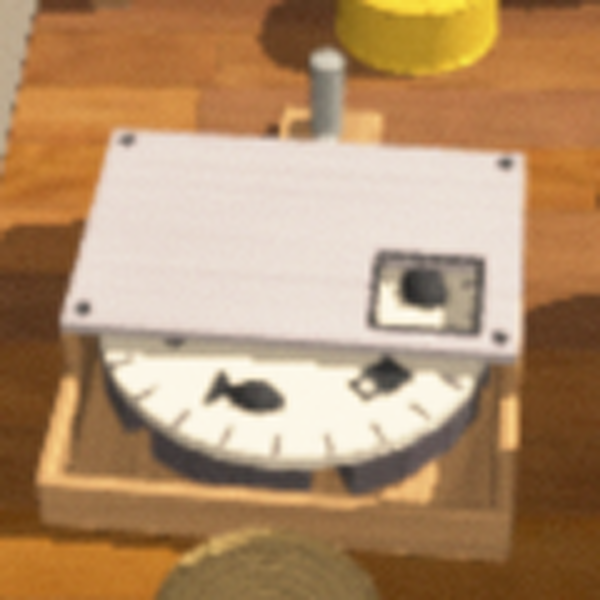

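The crops show the cover corners, the window with the egg in it (right of centre), the fish in the open left part at crop pixel (308,205), and the cup between them. The fish therefore needs to go counter-clockwise by about 1.8 rad. I'll fit the planner pose next.

```bash
python3 - <<'E'
from h import *
from scipy.optimize import least_squares
cf=lambda p,f,o:(np.array(p)+.5)/f-.5+np.array(o)
top=cf([(364,53),(608,75),(578,443),(330,422)],4.6,(150,140))
sc=cf([(113,130),(525,153),(517,355),(62,328)],5,(195,150))
# planner coords TL(top img)= back-left
C=dict(BL=(.095,.032),BR=(.095,-.095),FR=(-.095,-.095),FL=(-.095,.032))
ot=["BL","BR","FR","FL"]; os_=["BR","FR","FL","BL"]
def W(q,x,y,z):
    c,s=np.cos(q[2]),np.sin(q[2]); return np.array([q[0]+c*x-s*y,q[1]+s*x+c*y,z])
def res(q,which):
    r=[]
    if "t" in which: r+= [np.array(proj("top",W(q,*C[k],.054)))-p for k,p in zip(ot,top)]
    if "s" in which: r+= [np.array(proj("scene",W(q,*C[k],.054)))-p for k,p in zip(os_,sc)]
    return np.ravel(r)
for w in ("t","s","ts"):
    f=least_squares(res,[.45,.05,0],args=(w,)); print(w,f.x[:2].round(4),np.degrees(f.x[2]).round(2),f.fun.round(1))
q=f.x; np.save("q.npy",q)
def loc(p): 
    d=p[:2]-q[:2]; c,s=np.cos(q[2]),np.sin(q[2]); return np.array([c*d[0]+s*d[1],-s*d[0]+c*d[1]])
for n,cam,px,f_,o,z in [("fish","top",(308,205),4.6,(150,140),.039),("cup","top",(320,312),4.6,(150,140),.039),("egg","top",(425,348),4.6,(150,140),.039),
  ("fish","scene",(245,392),5,(195,150),.039),("cup","scene",(380,380),5,(195,150),.039),("egg","scene",(422,286),5,(195,150),.039),
  ("knobtop","top",(690,262),4.6,(150,140),.066),("knobtop","scene",(327,55),5,(195,150),.066),("tin","top",(98,226),4.6,(150,140),.04),
  ("winC","top",(400,350),4.6,(150,140),.054),("winC","scene",(429,293),5,(195,150),.054)]:
    P=world(cam,*cf(px,f_,o),z=z); l=loc(P); print(n,cam,P.round(3),"loc",(l*1000).round(1),"r",np.hypot(*l).round(4),"ang from window deg",np.degrees(np.arctan2(l[1],l[0])-np.pi).round(1))
d=np.load("top0.npz")["d"]
for u,v in ((212,190),(250,180),(216,160),(171,189),(212,200)):
    print(u,v,world("top",u,v,depth=d[v,u]).round(4))
for n,l,z in (("tread",(0,.068),.04),("window",(-.056,0),.055),("knob",(0,-.15),.056)): print(n,W(q,*l,z).round(4))
E
```

```text
t [0.4461 0.0194] -4.13 [-0.1  0.   0.2 -0.2  0.2  0.2 -0.2  0. ]
s [0.4452 0.0231] -4.09 [-0.2  0.2 -0.2  0.3  0.7  0.1 -0.3 -0.6]
ts [0.4456 0.0207] -4.11 [-0.7  0.2 -0.4 -0.  -0.4  0.3 -0.8  0.2 -0.3 -0.4 -0.5 -0.3  0.4 -0.8
 -0.4 -1.5]
fish top [0.465 0.073 0.039] loc [16.  53.4] r 0.0557 ang from window deg -106.7
cup top [0.41  0.065 0.039] loc [-38.9  41.9] r 0.0572 ang from window deg -47.1
egg top [0.392 0.011 0.039] loc [-52.8 -13.9] r 0.0545 ang from window deg -345.3
fish scene [0.465 0.071 0.039] loc [15.6 51.1] r 0.0534 ang from window deg -107.0
cup scene [0.409 0.063 0.039] loc [-39.1  39.2] r 0.0554 ang from window deg -45.0
egg scene [0.391 0.006 0.039] loc [-53.5 -18.1] r 0.0565 ang from window deg -341.3
knobtop top [ 0.437 -0.123  0.066] loc [   1.3 -144.1] r 0.1441 ang from window deg -269.5
knobtop scene [ 0.434 -0.122  0.066] loc [  -1.2 -143.6] r 0.1436 ang from window deg -270.5
tin top [0.453 0.181 0.04 ] loc [ -4.4 160.9] r 0.1609 ang from window deg -88.4
winC top [0.391 0.023 0.054] loc [-55.1  -1.8] r 0.0551 ang from window deg -358.1
winC scene [0.389 0.026 0.054] loc [-56.9   1.4] r 0.057 ang from window deg -1.4
212 190 [0.4512 0.0833 0.0397]
250 180 [ 0.4746 -0.0073  0.0564]
216 160 [0.5295 0.0791 0.0045]
171 189 [0.4522 0.1812 0.0402]
212 200 [0.427  0.0822 0.0446]
tread [0.4505 0.0885 0.04  ]
window [0.3898 0.0247 0.055 ]
knob [ 0.4348 -0.1289  0.056 ]
```

Both cameras agree: the wheel angle is about -1.84 rad, the tread is at (0.450,0.089), the wheel top is roughly 40 mm, the knob is at about (0.436,-0.123), and the tin is at (0.453,0.181). Next I'll check clearance to the back wall and work out the stroke numbers.

```bash
cat >> h.py <<'E'
q=np.load("q.npy")
def W(x,y):
    c,s=np.cos(q[2]),np.sin(q[2]); return np.array([q[0]+c*x-s*y,q[1]+s*x+c*y])
def arc(a,r=.068): return W(-r*np.sin(a),r*np.cos(a))
E
python3 - <<'E'
from h import *
d=np.load("top0.npz")["d"]
for u,v in ((240,125),(240,100),(240,60),(160,100),(200,135)): print(u,v,d[v,u],world("top",u,v,depth=d[v,u]).round(3))
for a in np.arange(-.5,.51,.1): print(a.round(1),arc(a).round(4),"yaw",(np.degrees(q[2])-90+np.degrees(a)).round(1))
E
```

```text
240 125 0.9016597 [0.6   0.018 0.08 ]
240 100 0.71651125 [0.6   0.011 0.266]
240 60 0.5396158 [0.599 0.004 0.443]
160 100 0.72353536 [0.6   0.16  0.259]
200 135 0.9815098 [ 0.594  0.122 -0.001]
-0.5 [0.4824 0.0779] yaw -122.8
-0.4 [0.4765 0.0813] yaw -117.0
-0.3 [0.4703 0.0841] yaw -111.3
-0.2 [0.4639 0.0862] yaw -105.6
-0.1 [0.4572 0.0877] yaw -99.8
-0.0 [0.4505 0.0885] yaw -94.1
0.1 [0.4437 0.0887] yaw -88.4
0.2 [0.4369 0.0882] yaw -82.7
0.3 [0.4302 0.087 ] yaw -76.9
0.4 [0.4237 0.0851] yaw -71.2
0.5 [0.4174 0.0826] yaw -65.5
```

The wall is at x=0.600. With the tool's y axis tangential and the stroke running from a=-0.4 to +0.5, the gripper body stays clear of it. I'll travel above the stroke start with the gripper shut.

>>> play_rows(
  deltas=[
    [0.0208,-0.0437,0,0,0,-0.0343],
    [0.0208,-0.0437,0,0,0,-0.0343],
    [0.0208,-0.0437,0,0,0,-0.0343],
    [0.0208,-0.0437,0,0,0,-0.0343],
    [0.0208,-0.0437,0,0,0,-0.0343],
    [0.0208,-0.0437,0,0,0,-0.0343],
    [0.0208,-0.0437,0,0,0,-0.0343],
    [0.0208,-0.0437,0,0,0,-0.0343],
  ],
  gripper=-1,
)

```text
clock: 0.9
tool_pos: [0.3443, 0.3598, 0.2454]
orientation: [180.0, -0.0, -67.8]
force: [0.7, -0.4, -0.2]
opening: 0.029
gripper_force: 0.0
```

>>> play_rows(
  deltas=[
    [0.0208,-0.0437,0,0,0,-0.0343],
    [0.0208,-0.0437,0,0,0,-0.0343],
    [0.0208,-0.0437,0,0,0,-0.0343],
    [0.0208,-0.0437,0,0,0,-0.0343],
    [0.0208,-0.0437,0,0,0,-0.0343],
    [0.0208,-0.0437,0,0,0,-0.0343],
    [0.0208,-0.0437,0,0,0,-0.0343],
    [0.0208,-0.0437,0,0,0,-0.0343],
    [0,0,0,0,0,0],
    [0,0,0,0,0,0],
  ],
)

```text
clock: 1.9
tool_pos: [0.4771, 0.0809, 0.2452]
orientation: [180.0, -0.0, -117.1]
force: [-0.7, 0.3, -0.9]
opening: 0.0004
gripper_force: 0.0
```

>>> play_rows(
  deltas=[
    [0,0,-0.0361,0,0,0],
    [0,0,-0.0361,0,0,0],
    [0,0,-0.0361,0,0,0],
    [0,0,-0.0361,0,0,0],
    [0,0,-0.0361,0,0,0],
    [0,0,-0.0361,0,0,0],
    [0,0,0,0,0,0],
    [0,0,0,0,0,0],
    [0,0,0,0,0,0],
  ],
)

```text
clock: 2.8
tool_pos: [0.478, 0.0828, 0.0738]
orientation: [-179.9, 0.1, -116.9]
force: [-0.3, -0.4, -0.3]
opening: 0.0006
gripper_force: 0.0
```

>>> play_rows(
  deltas=[
    [0,0,-0.0013,0,0,0],
    [0,0,-0.0012,0,0,0],
    [0,0,0,0,0,0],
    [0,0,0,0,0,0],
  ],
)

```text
clock: 3.2
tool_pos: [0.4773, 0.0818, 0.0706]
orientation: [-180.0, 0.0, -117.0]
force: [-0.1, 0.6, -0.0]
opening: 0.0006
gripper_force: 0.0
```

```bash
python3 - <<'E'
from h import *
for n in ("top","scene"):
    t=np.load(n+"0.npz"); c=camera_model(n); T=np.linalg.inv(c["world_to_cam"])
    v,u=np.mgrid[:384,:512]; d=t["d"]
    P=np.stack([(u-c["cx"])/c["fx"]*d,(v-c["cy"])/c["fy"]*d,d],-1)@T[:3,:3].T+T[:3,3]
    D=P[...,:2]-q[:2]; cc,s=np.cos(q[2]),np.sin(q[2]); x=cc*D[...,0]+s*D[...,1]; y=-s*D[...,0]+cc*D[...,1]
    m=(np.hypot(x,y)<.08)&(y>.04)&(P[...,2]>.025)&(d>0); z=P[...,2][m]
    k=(abs(x)<.08)&(y>-.08)&(y<-.01)&(d>0)&(P[...,2]>.04); b=(d>0)&(abs(x)<.08)&(y>.11)&(y<.116)
    print(n,m.sum(),np.median(z),z.mean(),z.std(),"cover",np.median(P[...,2][k]),"table",np.median(P[...,2][b]))
E
```

```text
top 686 0.041675585323370234 0.04188563071344621 0.0021344120539497644 cover 0.054297600044876715 table 0.00015170742583325847
scene 694 0.040037046259112696 0.04037209648640048 0.001832006888517342 cover 0.05269696011825897 table -0.0008823929138953579
```

>>> play_rows(
  deltas=[
    [0,0,-0.0015,0,0,0],
    [0,0,-0.0015,0,0,0],
    [0,0,-0.0015,0,0,0],
    [0,0,-0.0015,0,0,0],
    [0,0,-0.0015,0,0,0],
    [0,0,0,0,0,0],
    [0,0,0,0,0,0],
  ],
)

```text
clock: 3.9
tool_pos: [0.4772, 0.0818, 0.0642]
orientation: [180.0, -0.0, -117.0]
force: [0.5, 1.0, -0.3]
opening: 0.0003
gripper_force: 0.0
```

>>> play_rows(
  deltas=[
    [0,0,-0.001,0,0,0],
    [0,0,0,0,0,0],
    [0,0,0,0,0,0],
  ],
)

```text
clock: 4.2
tool_pos: [0.4772, 0.0818, 0.0635]
orientation: [-180.0, 0.0, -117.0]
force: [0.2, -0.0, 0.2]
opening: 0.0003
gripper_force: 0.0
```

>>> play_rows(
  deltas=[
    [0,0,-0.001,0,0,0],
    [0,0,0,0,0,0],
    [0,0,0,0,0,0],
  ],
)

```text
clock: 4.5
tool_pos: [0.4772, 0.0818, 0.0627]
orientation: [180.0, -0.0, -117.0]
force: [0.1, 0.3, -0.8]
opening: 0.0005
gripper_force: 0.0
```

>>> play_rows(
  deltas=[
    [0,0,-0.001,0,0,0],
    [0,0,0,0,0,0],
    [0,0,0,0,0,0],
  ],
)

```text
clock: 4.8
tool_pos: [0.4771, 0.0818, 0.0618]
orientation: [180.0, -0.0, -117.0]
force: [-0.3, 0.2, 0.2]
opening: 0.0006
gripper_force: 0.0
```

>>> play_rows(
  deltas=[
    [0,0,-0.0008,0,0,0],
    [0,0,0,0,0,0],
    [0,0,0,0,0,0],
  ],
)

```text
clock: 5.1
tool_pos: [0.4772, 0.0818, 0.0612]
orientation: [180.0, -0.0, -117.0]
force: [1.6, 0.4, -0.2]
opening: 0.0007
gripper_force: 0.0
```

>>> play_rows(
  deltas=[
    [0,0,-0.0006,0,0,0],
    [0,0,0,0,0,0],
    [0,0,0,0,0,0],
  ],
)

```text
clock: 5.4
tool_pos: [0.4772, 0.0818, 0.0608]
orientation: [-180.0, -0.0, -117.0]
force: [0.2, 0.0, 0.9]
opening: 0.0001
gripper_force: 0.0
```

>>> play_rows(
  deltas=[
    [0,0,-0.0006,0,0,0],
    [0,0,0,0,0,0],
    [0,0,0,0,0,0],
  ],
)

```text
clock: 5.7
tool_pos: [0.4772, 0.0818, 0.0603]
orientation: [-180.0, 0.0, -117.0]
force: [0.8, -0.7, 0.3]
opening: 0.0001
gripper_force: 0.0
```

>>> play_rows(
  deltas=[
    [0,0,-0.0006,0,0,0],
    [0,0,0,0,0,0],
    [0,0,0,0,0,0],
  ],
)

```text
clock: 6.0
tool_pos: [0.4773, 0.0819, 0.0599]
orientation: [-180.0, 0.0, -117.0]
force: [0.3, 0.1, 1.5]
opening: 0.0005
gripper_force: 0.8
```

>>> play_rows(
  deltas=[
    [0,0,-0.0006,0,0,0],
    [0,0,0,0,0,0],
    [0,0,0,0,0,0],
  ],
)

```text
clock: 6.3
tool_pos: [0.4775, 0.082, 0.0595]
orientation: [-180.0, 0.0, -117.0]
force: [0.1, 1.8, 3.8]
opening: 0.0003
gripper_force: 1.7
```

>>> play_rows(
  deltas=[
    [0,0,-0.0008,0,0,0],
    [0,0,0,0,0,0],
    [0,0,0,0,0,0],
  ],
)

```text
clock: 6.6
tool_pos: [0.4776, 0.0821, 0.0589]
orientation: [-180.0, 0.0, -117.0]
force: [0.2, 1.1, 5.5]
opening: -0.0001
gripper_force: 2.6
```

>>> play_rows(
  deltas=[
    [0,0,-0.0006,0,0,0],
    [0,0,0,0,0,0],
    [0,0,0,0,0,0],
  ],
)

```text
clock: 6.9
tool_pos: [0.4777, 0.0822, 0.0586]
orientation: [-180.0, 0.1, -117.0]
force: [-0.3, 1.9, 6.2]
opening: 0.0005
gripper_force: 3.1
```

>>> play_rows(
  deltas=[
    [0,0,-0.001,0,0,0],
    [0,0,0,0,0,0],
    [0,0,0,0,0,0],
  ],
)

```text
clock: 7.2
tool_pos: [0.4779, 0.0823, 0.0579]
orientation: [-179.9, 0.1, -117.0]
force: [-0.4, 2.4, 7.8]
opening: 0.0002
gripper_force: 3.9
```

>>> play_rows(
  deltas=[
    [0,0,-0.0008,0,0,0],
    [0,0,0,0,0,0],
    [0,0,0,0,0,0],
  ],
)

```text
clock: 7.5
tool_pos: [0.4779, 0.0823, 0.0574]
orientation: [-179.9, 0.1, -117.0]
force: [-1.1, 1.2, 8.8]
opening: 0.0005
gripper_force: 4.5
```

>>> play_rows(
  deltas=[
    [0,0,-0.001,0,0,0],
    [0,0,0,0,0,0],
    [0,0,0,0,0,0],
  ],
)

```text
clock: 7.8
tool_pos: [0.4781, 0.0824, 0.0568]
orientation: [-179.9, 0.1, -117.0]
force: [-0.7, 2.2, 11.2]
opening: 0.0004
gripper_force: 5.3
```

>>> play_rows(
  deltas=[
    [-0.0039,0.00175,0,0,0,0.0159],
    [-0.0039,0.00175,0,0,0,0.0159],
    [-0.004,0.0013,0,0,0,0.0159],
  ],
)

```text
clock: 8.1
tool_pos: [0.4695, 0.0862, 0.0571]
orientation: [-179.8, 0.1, -108.2]
force: [4.6, -1.3, 9.6]
opening: 0.0006
gripper_force: 4.7
```

>>> play_rows(
  deltas=[
    [-0.004,0.0013,-0.0004,0,0,0.0159],
    [-0.0042,0.0009,0,0,0,0.0159],
    [-0.0042,0.0009,0,0,0,0.0159],
    [-0.0042,0.0005,0,0,0,0.0159],
  ],
)

```text
clock: 8.5
tool_pos: [0.4565, 0.0894, 0.0569]
orientation: [-179.8, 0.1, -96.8]
force: [4.5, -0.2, 9.3]
opening: 0.0008
gripper_force: 5.0
```

>>> play_rows(
  deltas=[
    [-0.0042,0.0005,0,0,0,0.0159],
    [-0.0042,0.0001,0,0,0,0.0159],
    [-0.0042,0.0001,0,0,0,0.0159],
    [-0.0042,-0.0003,0,0,0,0.0159],
  ],
)

```text
clock: 8.9
tool_pos: [0.4433, 0.0901, 0.0569]
orientation: [-179.7, 0.1, -85.3]
force: [3.8, 1.3, 10.1]
opening: 0.0003
gripper_force: 4.9
```

>>> play_rows(
  deltas=[
    [-0.0042,-0.0003,-0.0002,0,0,0.0159],
    [-0.0042,-0.0008,0,0,0,0.0159],
    [-0.0042,-0.0008,0,0,0,0.0159],
    [-0.0041,-0.0012,0,0,0,0.0159],
  ],
)

```text
clock: 9.3
tool_pos: [0.4303, 0.0881, 0.0569]
orientation: [-179.7, 0.1, -73.9]
force: [2.8, 2.7, 10.7]
opening: 0.0001
gripper_force: 5.3
```

>>> play_rows(
  deltas=[
    [-0.0041,-0.0012,0,0,0,0.0159],
    [-0.0039,-0.0016,0,0,0,0.0159],
    [-0.002,-0.0008,0,0,0,0.008],
    [0,0,0.01,0,0,0],
    [0,0,0.0125,0,0,0],
    [0,0,0.0125,0,0,0],
    [0,0,0,0,0,0],
  ],
)

```text
clock: 10.0
tool_pos: [0.4201, 0.0837, 0.0847]
orientation: [-179.9, 0.0, -66.9]
force: [0.4, 0.4, -1.2]
opening: 0.0003
gripper_force: 0.0
```

```bash
python3 - <<'E'
from h import *
p,d=snapshot("top"); cv2.imwrite("pics/c1.png",cv2.resize(p[140:245,180:320],None,fx=5.6,fy=5.6,interpolation=cv2.INTER_CUBIC))
p,d=snapshot("scene"); cv2.imwrite("pics/c1s.png",cv2.resize(p[150:270,195:315],None,fx=5,fy=5,interpolation=cv2.INTER_CUBIC))
E
```

```text
(no output)
```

View pics/c1s.png

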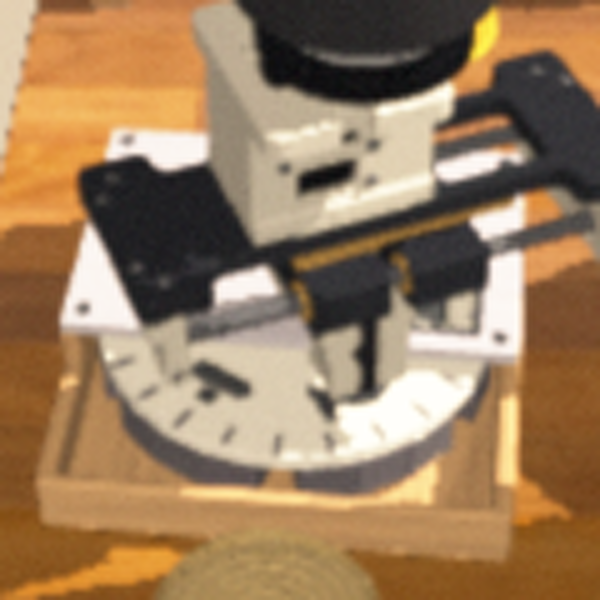

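The mushroom is now at crop pixel (220,380) in the open part, and the fish is hidden by the fingers, so the wheel turned by about 0.85 rad as planned. Going back for the second stroke.

>>> play_rows(
  deltas=[
    [0.01007,-0.0004,0,0,0,-0.0398],
    [0.01007,-0.0004,0,0,0,-0.0398],
    [0.01007,-0.0004,0,0,0,-0.0398],
    [0.01007,-0.0004,0,0,0,-0.0398],
    [0.01007,-0.0004,0,0,0,-0.0398],
    [0.01007,-0.0004,0,0,0,-0.0398],
    [0.01007,-0.0004,0,0,0,-0.0398],
    [0,0,0,0,0,0],
    [0,0,0,0,0,0],
    [0,0,0,0,0,0],
  ],
)

```text
clock: 11.1
tool_pos: [0.4754, 0.0811, 0.0832]
orientation: [180.0, -0.0, -116.9]
force: [0.7, 0.1, 0.5]
opening: 0.0005
gripper_force: 0.0
```

```bash
python3 - <<'E'
from h import *
cf=lambda p,f,o:(np.array(p)+.5)/f-.5+np.array(o)
P=world("scene",*cf((215,382),5,(195,150)),z=.0413)[:2]-q[:2]; c,s=np.cos(q[2]),np.sin(q[2]); l=[c*P[0]+s*P[1],-s*P[0]+c*P[1]]; print(l,np.degrees(np.arctan2(l[1],l[0])-np.pi))
p,d=snapshot("scene"); cv2.imwrite("pics/c2s.png",cv2.resize(p[150:270,195:315],None,fx=5,fy=5,interpolation=cv2.INTER_CUBIC))
E
```

```text
[np.float64(0.028217315160798374), np.float64(0.04877257056582849)] -120.05147896782007
```

>>> play_rows(
  deltas=[
    [0,0,-0.0125,0,0,0],
    [0,0,-0.0115,0,0,0],
    [0,0,-0.003,0,0,0],
    [0,0,-0.002,0,0,0],
    [0,0,-0.002,0,0,0],
    [0,0,0,0,0,0],
    [0,0,0,0,0,0],
  ],
)

```text
clock: 11.85
tool_pos: [0.4759, 0.0811, 0.0589]
orientation: [180.0, -0.0, -117.0]
force: [-2.1, -0.3, 4.8]
opening: 0.0002
gripper_force: 2.3
```

>>> play_rows(
  deltas=[
    [0,0,-0.0013,0,0,0],
    [0,0,-0.0013,0,0,0],
    [0,0,0,0,0,0],
    [0,0,0,0,0,0],
  ],
)

```text
clock: 12.25
tool_pos: [0.4763, 0.0814, 0.0573]
orientation: [-180.0, 0.0, -117.0]
force: [-3.3, 0.7, 9.1]
opening: 0.0
gripper_force: 4.4
```

>>> play_rows(
  deltas=[
    [-0.0039,0.00175,-0.0003,0,0,0.0159],
    [-0.0039,0.00175,-0.0002,0,0,0.0159],
    [-0.004,0.0013,-0.0002,0,0,0.0159],
    [-0.004,0.0013,0,0,0,0.0159],
  ],
)

```text
clock: 12.65
tool_pos: [0.4653, 0.0866, 0.0573]
orientation: [-179.8, 0.1, -105.4]
force: [3.3, -3.4, 8.6]
opening: 0.0005
gripper_force: 4.0
```

>>> play_rows(
  deltas=[
    [0,0,-0.0012,0,0,0],
    [-0.0042,0.0009,0,0,0,0.0159],
    [-0.0042,0.0009,0,0,0,0.0159],
    [-0.0042,0.0005,0,0,0,0.0159],
    [-0.0042,0.0005,0,0,0,0.0159],
  ],
)

```text
clock: 13.15
tool_pos: [0.4524, 0.0893, 0.0567]
orientation: [-179.7, 0.1, -93.9]
force: [3.3, -3.7, 9.9]
opening: 0.0004
gripper_force: 4.8
```

>>> play_rows(
  deltas=[
    [-0.0042,0.0001,0,0,0,0.0159],
    [-0.0042,0.0001,0,0,0,0.0159],
    [-0.0042,-0.0003,0,0,0,0.0159],
    [-0.0042,-0.0003,0,0,0,0.0159],
  ],
)

```text
clock: 13.55
tool_pos: [0.4393, 0.0893, 0.0568]
orientation: [-179.7, 0.1, -82.5]
force: [4.2, -2.6, 10.3]
opening: 0.0001
gripper_force: 4.7
```

>>> play_rows(
  deltas=[
    [-0.0042,-0.0008,0,0,0,0.0159],
    [-0.0042,-0.0008,0,0,0,0.0159],
    [-0.0041,-0.0012,0,0,0,0.0159],
    [-0.0041,-0.0012,0,0,0,0.0159],
    [-0.0039,-0.0016,0,0,0,0.0159],
    [-0.002,-0.0008,0,0,0,0.008],
    [0,0,0.01,0,0,0],
    [0,0,0.0125,0,0,0],
    [0,0,0.0125,0,0,0],
    [0,0,0,0,0,0],
  ],
)

```text
clock: 14.55
tool_pos: [0.4192, 0.0834, 0.0845]
orientation: [-179.9, 0.0, -67.0]
force: [0.1, 1.7, 0.4]
opening: 0.0003
gripper_force: 0.0
```

>>> play_rows(
  deltas=[
    [0.008,0.0008,0.05,0,0,-0.04],
    [0.008,0.0008,0.05,0,0,-0.04],
    [0.008,0.0008,0.05,0,0,-0.04],
    [0.008,0.0008,0.05,0,0,-0.04],
    [0.016,0.0008,0,0,0,-0.04],
    [0,0,0,0,0,0],
    [0,0,0,0,0,0],
  ],
)

```text
clock: 15.25
tool_pos: [0.4562, 0.0858, 0.2421]
orientation: [179.9, -0.1, -102.8]
force: [0.8, 0.1, -0.0]
opening: 0.0005
gripper_force: 0.0
```

```bash
python3 - <<'E'
from h import *
p,d=snapshot("scene"); a=cv2.resize(p[170:262,195:315],None,fx=6,fy=6,interpolation=cv2.INTER_CUBIC)[:, :400+0] if 0 else cv2.resize(p[150:270,195:315],None,fx=5,fy=5,interpolation=cv2.INTER_CUBIC)
cv2.imwrite("pics/c3s.png",a); np.save("c3s.npy",p)
w,_=snapshot("wrist"); cv2.imwrite("pics/c3w.png",w)
E
```

```text
(no output)
```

View pics/c3s.png

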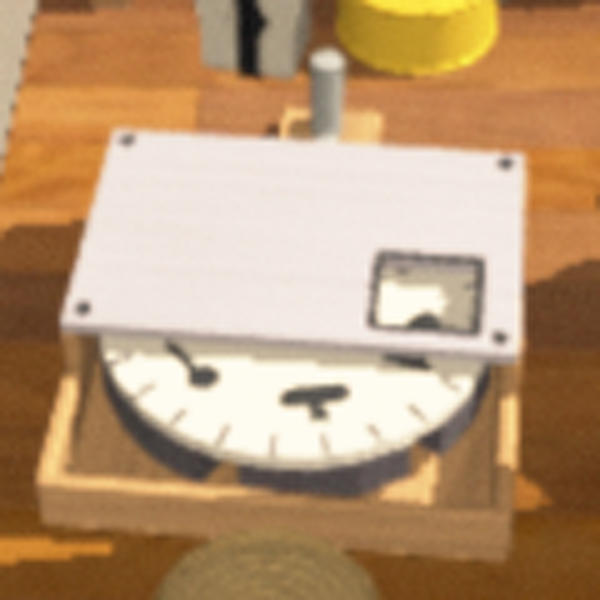

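```bash
cat >> h.py <<'E'
def rect(img,name,z=.0413,px=4000,half=.1):
    N=int(2*half*px); k=np.arange(N)
    Y,X=np.meshgrid(half-k/px,half-k/px)   # rows: +x up, cols: +y left
    c,s=np.cos(q[2]),np.sin(q[2]); wx=q[0]+c*X-s*Y; wy=q[1]+s*X+c*Y
    m=camera_model(name); Q=np.stack([wx,wy,0*wx+z,0*wx+1],-1)@m["world_to_cam"].T
    return cv2.remap(img,(m["fx"]*Q[...,0]/Q[...,2]+m["cx"]).astype(np.float32),(m["fy"]*Q[...,1]/Q[...,2]+m["cy"]).astype(np.float32),cv2.INTER_CUBIC)
E
python3 - <<'E'
from h import *
a=rect(np.load("scene0.npz")["p"],"scene"); b=rect(np.load("c3s.npy"),"scene")
for n,i in (("0",a),("3",b)):
    g=cv2.cvtColor(i,cv2.COLOR_BGR2GRAY).astype(np.float32)
    N=g.shape[0]; kk=np.arange(N); Y,X=np.meshgrid(.1-kk/4000,.1-kk/4000)
    R=np.hypot(X,Y); A=np.degrees(np.arctan2(Y,X))-180
    m=((g<110)&(R<.072)&(R>.036)&(Y>.038)).astype(np.uint8)
    nn,l,st,ce=cv2.connectedComponentsWithStats(m)
    for k in range(1,nn):
        if st[k,4]>150:
            w=l==k; print(n,st[k,4],"ang",A[w].mean().round(1),"r",R[w].mean().round(4))
    # marks
    th=np.arange(-145,-40,.25); prof=[]
    for t in th:
        t_=np.radians(t+180); v=[]
        for r in np.arange(.0765,.081,.0005):
            x,y=r*np.cos(t_),r*np.sin(t_); v.append(g[int((.1-x)*4000),int((.1-y)*4000)])
        prof.append(np.mean(v))
    prof=np.array(prof); sm=cv2.GaussianBlur(prof[None].astype(np.float32),(0,0),3)[0]
    hp=sm-cv2.GaussianBlur(prof[None].astype(np.float32),(0,0),20)[0]
    print(n,[(th[k],round(float(hp[k]),0)) for k in range(3,len(th)-3) if hp[k]==hp[k-3:k+4].min() and hp[k]<-4])
cv2.imwrite("pics/rect.png",np.hstack([cv2.resize(i,None,fx=.5,fy=.5,interpolation=cv2.INTER_AREA) for i in (a,b)]))
E
```

```text
0 4721 ang -104.6 r 0.0569
0 1428 ang -44.4 r 0.0591
0 [(np.float64(-134.0), -32.0), (np.float64(-119.5), -36.0), (np.float64(-104.5), -32.0), (np.float64(-89.5), -36.0), (np.float64(-74.75), -31.0), (np.float64(-59.75), -33.0), (np.float64(-45.0), -32.0)]
3 959 ang -126.5 r 0.0573
3 2430 ang -76.0 r 0.055
3 [(np.float64(-135.5), -24.0), (np.float64(-120.5), -30.0), (np.float64(-105.5), -28.0), (np.float64(-90.75), -24.0), (np.float64(-75.75), -24.0), (np.float64(-60.75), -29.0), (np.float64(-46.25), -31.0)]
```

View pics/rect.png

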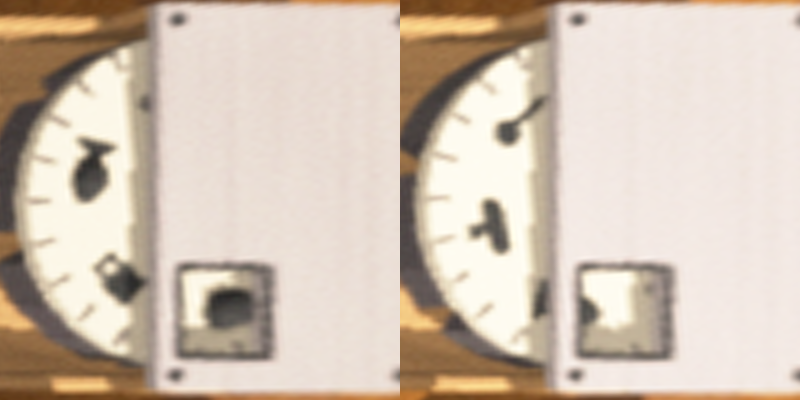

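Each grip mark lines up with a picture at 15° spacing. The mushroom mark is at -75.75°, so the wheel is at about -15.75° (-0.275 rad). The fish's head is just entering at the window's left edge, which agrees. Each stroke loses about 0.09 rad, so I'll command about 0.37 rad.

>>> play_rows(
  deltas=[
    [0.0018,0.0004,-0.05,0,0,0],
    [0.0018,0.0004,-0.05,0,0,0],
    [0.0018,0.0004,-0.05,0,0,0],
    [0,0,-0.05,0,0,0],
    [0,0,-0.02,0,0,0],
    [0,0,0,0,0,0],
    [0,0,0,0,0,0],
    [0,0,0,0,0,0],
  ],
)

```text
clock: 16.15
tool_pos: [0.4619, 0.0875, 0.0682]
orientation: [-179.9, 0.1, -102.9]
force: [0.2, 0.1, -0.3]
opening: 0.0004
gripper_force: 0.0
```

>>> play_rows(
  deltas=[
    [0,0,-0.003,0,0,0],
    [0,0,-0.003,0,0,0],
    [0,0,-0.002,0,0,0],
    [0,0,0,0,0,0],
    [0,0,0,0,0,0],
  ],
)

```text
clock: 16.65
tool_pos: [0.4613, 0.0871, 0.0607]
orientation: [-180.0, 0.0, -103.0]
force: [0.3, -0.8, -1.4]
opening: 0.0005
gripper_force: 0.0
```

>>> play_rows(
  deltas=[
    [0,0,-0.001,0,0,0],
    [0,0,-0.001,0,0,0],
    [0,0,0,0,0,0],
    [0,0,0,0,0,0],
  ],
)

```text
clock: 17.05
tool_pos: [0.4616, 0.0874, 0.0593]
orientation: [-180.0, 0.0, -102.9]
force: [-0.1, 1.2, 4.0]
opening: 0.0004
gripper_force: 2.1
```

>>> play_rows(
  deltas=[
    [0,0,-0.0015,0,0,0],
    [0,0,-0.0015,0,0,0],
    [0,0,-0.0007,0,0,0],
    [0,0,0,0,0,0],
    [0,0,0,0,0,0],
  ],
)

```text
clock: 17.55
tool_pos: [0.4622, 0.0879, 0.0569]
orientation: [-179.9, 0.1, -102.9]
force: [-1.3, 3.2, 10.1]
opening: 0.0002
gripper_force: 5.3
```

>>> play_rows(
  deltas=[
    [-0.0042,0.0008,-0.0004,0,0,0.0159],
    [-0.0042,0.0006,-0.0003,0,0,0.0159],
    [-0.0042,0.0004,0,0,0,0.0159],
    [-0.0042,0.0002,0,0,0,0.0159],
  ],
)

```text
clock: 17.95
tool_pos: [0.4501, 0.0898, 0.0569]
orientation: [-179.7, 0.1, -91.3]
force: [4.7, -0.9, 10.7]
opening: 0.0007
gripper_force: 5.0
```

>>> play_rows(
  deltas=[
    [-0.0042,0,0,0,0,0.0159],
    [-0.0042,-0.0002,0,0,0,0.0159],
    [-0.0042,-0.0005,0,0,0,0.0159],
    [0,0,0,0,0,0],
    [0,0,0.01,0,0,0],
    [0.004,0,0.04,0,0,0],
    [0.004,0,0.05,0,0,0],
    [0.004,0,0.05,0,0,0],
    [0.004,0,0.05,0,0,0],
  ],
)

```text
clock: 18.85
tool_pos: [0.4496, 0.0875, 0.2169]
orientation: [179.9, -0.0, -82.9]
force: [1.6, 0.7, -0.3]
opening: 0.0004
gripper_force: 0.0
```

```bash
cat > meas.py <<'E'
import sys
from h import *
p,_=snapshot("scene"); n=sys.argv[1]
b=rect(p,"scene"); g=cv2.cvtColor(b,cv2.COLOR_BGR2GRAY).astype(np.float32)
N=g.shape[0]; kk=np.arange(N); Y,X=np.meshgrid(.1-kk/4000,.1-kk/4000); R=np.hypot(X,Y); A=np.degrees(np.arctan2(Y,X))-180
m=((g<110)&(R<.072)&(R>.036)&(Y>.038)).astype(np.uint8)
nn,l,st,ce=cv2.connectedComponentsWithStats(m)
for k in range(1,nn):
    if st[k,4]>150: w=l==k; print(st[k,4],"ang",A[w].mean().round(1),"r",R[w].mean().round(4))
th=np.arange(-145,-40,.25)
prof=np.array([np.mean([g[int((.1-r*np.cos(t))*4000),int((.1-r*np.sin(t))*4000)] for r in np.arange(.0765,.081,.0005)]) for t in np.radians(th+180)],np.float32)[None]
hp=(cv2.GaussianBlur(prof,(0,0),3)-cv2.GaussianBlur(prof,(0,0),20))[0]
mk=[float(th[k]) for k in range(3,len(th)-3) if hp[k]==hp[k-3:k+4].min() and hp[k]<-8]
print(mk,"offset to 15deg grid",np.mean([(x+7.5)%15-7.5 for x in mk]))
cv2.imwrite(f"pics/{n}.png",np.hstack([cv2.resize(p[150:270,195:315],(400,400),interpolation=cv2.INTER_CUBIC),cv2.resize(b,(400,400),interpolation=cv2.INTER_AREA)]))
E
python3 meas.py m4
```

```text
935 ang -110.1 r 0.0573
1968 ang -59.8 r 0.0541
[-134.0, -119.25, -104.25, -89.5, -74.5, -59.5, -44.5] offset to 15deg grid 0.6428571428571429
```

View pics/m4.png

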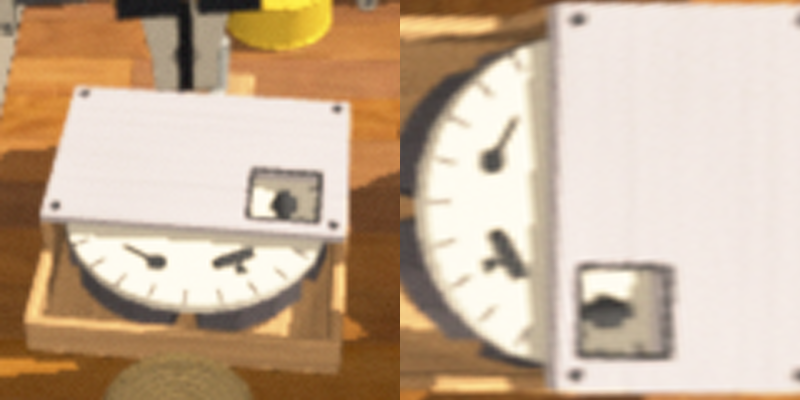

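The mushroom is at -59.8° and the marks are 0.6° off the grid, so the wheel is at about +0.01 rad. The fish is across the window (the apparent offset is parallax of the raised cover), and the tin hasn't moved. Next is the bolt, pushed with the shut fingers from its -y side.

>>> play_rows(
  deltas=[
    [-0.0034,-0.0503,0,0,0,-0.0104],
    [-0.0034,-0.0503,0,0,0,-0.0104],
    [-0.0034,-0.0503,0,0,0,-0.0104],
    [-0.0034,-0.0503,0,0,0,-0.0104],
    [-0.0034,-0.0503,0,0,0,-0.0104],
    [-0.0034,-0.0503,0,0,0,-0.0104],
    [0,0,0,0,0,0],
    [0,0,0,0,0,0],
    [0,0,0,0,0,0],
  ],
)

```text
clock: 19.8
tool_pos: [0.4339, -0.1529, 0.2153]
orientation: [180.0, 0.0, -94.1]
force: [0.1, -0.0, 0.5]
opening: 0.0003
gripper_force: 0.0
```

>>> play_rows(
  deltas=[
    [0,-0.001,-0.048,0,0,0],
    [0,0,-0.048,0,0,0],
    [0,0,-0.048,0,0,0],
    [0,0,-0.03,0,0,0],
    [0,0,-0.016,0,0,0],
    [0,0,0,0,0,0],
    [0,0,0,0,0,0],
    [0,0,0,0,0,0],
  ],
)

```text
clock: 20.6
tool_pos: [0.4351, -0.1536, 0.0645]
orientation: [-179.9, 0.0, -94.1]
force: [-0.3, -0.4, -0.2]
opening: 0.0004
gripper_force: 0.0
```

>>> play_rows(
  deltas=[
    [0.0002,0.003,0,0,0,0],
    [0.0002,0.003,0,0,0,0],
    [0.0002,0.003,0,0,0,0],
    [0.0001,0.002,0,0,0,0],
    [0,0,0,0,0,0],
  ],
)

```text
clock: 21.1
tool_pos: [0.4348, -0.1451, 0.0637]
orientation: [-180.0, 0.0, -94.1]
force: [-0.2, -0.1, 0.1]
opening: 0.0
gripper_force: 0.0
```

>>> play_rows(
  deltas=[
    [0.0001,0.002,0,0,0,0],
    [0.0002,0.002,0,0,0,0],
    [0.0001,0.002,0,0,0,0],
    [0,0,0,0,0,0],
  ],
)

```text
clock: 21.5
tool_pos: [0.4351, -0.1405, 0.0635]
orientation: [180.0, -0.0, -94.1]
force: [-0.5, -1.4, 0.6]
opening: 0.0002
gripper_force: 0.4
```

>>> play_rows(
  deltas=[
    [0.0001,0.002,0,0,0,0],
    [0.0002,0.002,0,0,0,0],
    [0.0001,0.002,0,0,0,0],
    [0,0,0,0,0,0],
  ],
)

```text
clock: 21.9
tool_pos: [0.4354, -0.1356, 0.0636]
orientation: [-180.0, 0.0, -94.1]
force: [0.2, -1.3, -0.4]
opening: 0.0004
gripper_force: 0.6
```

>>> play_rows(
  deltas=[
    [0.0001,0.002,0,0,0,0],
    [0.0002,0.002,0,0,0,0],
    [0.0001,0.001,0,0,0,0],
    [0,0,0,0,0,0],
  ],
)

```text
clock: 22.3
tool_pos: [0.4357, -0.1316, 0.0636]
orientation: [180.0, 0.0, -94.1]
force: [0.0, -0.9, 0.1]
opening: 0.0001
gripper_force: 0.6
```

>>> play_rows(
  deltas=[
    [0.0001,0.002,0,0,0,0],
    [0.0002,0.0015,0,0,0,0],
    [0,0,0,0,0,0],
  ],
)

```text
clock: 22.6
tool_pos: [0.436, -0.1288, 0.0636]
orientation: [-180.0, 0.0, -94.1]
force: [-0.3, -1.7, 0.1]
opening: 0.0005
gripper_force: 0.6
```

>>> play_rows(
  deltas=[
    [0.0001,0.0015,0,0,0,0],
    [0.0001,0.0015,0,0,0,0],
    [0,0,0,0,0,0],
  ],
)

```text
clock: 22.9
tool_pos: [0.4362, -0.1264, 0.0636]
orientation: [-180.0, 0.0, -94.1]
force: [-0.0, -0.8, 0.2]
opening: 0.0005
gripper_force: 0.6
```

>>> play_rows(
  deltas=[
    [0.0001,0.0015,0,0,0,0],
    [0,0.001,0,0,0,0],
    [0,0,0,0,0,0],
  ],
)

```text
clock: 23.2
tool_pos: [0.4362, -0.1244, 0.0636]
orientation: [-180.0, 0.0, -94.1]
force: [0.6, -1.1, 0.3]
opening: 0.0005
gripper_force: 0.6
```

>>> play_rows(
  deltas=[
    [0.0001,0.0015,0,0,0,0],
    [0,0.001,0,0,0,0],
    [0,0,0,0,0,0],
  ],
)

```text
clock: 23.5
tool_pos: [0.4362, -0.1231, 0.0637]
orientation: [180.0, -0.1, -94.1]
force: [1.9, -8.8, -0.4]
opening: 0.0004
gripper_force: 3.8
```

The force jumped after about 18 mm of travel, which suggests the stop. I'll nudge a little further to confirm.

>>> play_rows(
  deltas=[
    [0,0.001,0,0,0,0],
    [0,0,0,0,0,0],
    [0,0,0,0,0,0],
  ],
)

```text
clock: 23.8
tool_pos: [0.4362, -0.1228, 0.0637]
orientation: [180.0, -0.1, -94.1]
force: [1.9, -12.6, -0.8]
opening: 0.0008
gripper_force: 5.4
```

>>> play_rows(
  deltas=[
    [-0.0005,-0.007,0,0,0,0],
    [-0.001,-0.015,0,0,0,0],
    [0,0,0.03,0,0,0],
    [0,0,0.05,0,0,0],
    [0,0,0.05,0,0,0],
    [0,0,0.03,0,0,0],
    [0,-0.05,0,0,0,0],
    [0,0,0,0,0,0],
    [0,0,0,0,0,0],
    [0,0,0,0,0,0],
  ],
)

```text
clock: 24.8
tool_pos: [0.4347, -0.1793, 0.1912]
orientation: [180.0, 0.0, -94.2]
force: [0.0, -0.3, 0.3]
opening: 0.0006
gripper_force: 0.0
```

```bash
sed -i 's/p,_=snapshot("scene"); n/p,_=snapshot("scene"); t,_=snapshot("top"); n/' meas.py; python3 meas.py m5; python3 - <<'E'
from h import *
t,_=snapshot("top"); b=cv2.imread("pics/m5.png")
cv2.imwrite("pics/m5b.png",b)
E
```

```text
1064 ang -110.2 r 0.0574
2291 ang -59.7 r 0.0542
181 ang -59.8 r 0.063
[-134.0, -119.25, -104.25, -89.5, -74.5, -59.5, -44.5] offset to 15deg grid 0.6428571428571429
```

View pics/m5.png

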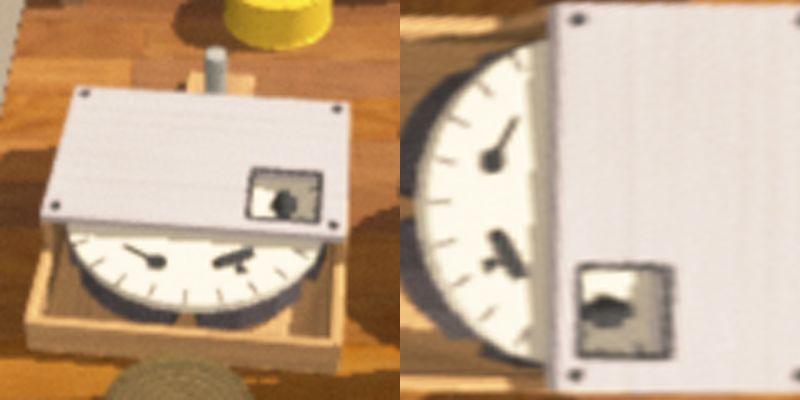

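The wheel is unchanged (fish still centred). The knob has moved about 18 mm toward the case and met a firm stop, the tin is in place, and the arm is clear. Handing in.

```bash
python3 -c "
from h import *
P=world('scene',259.2,165.6,z=.066); print('knob y moved',P[1]-world('scene',260.3,160.6,z=.066)[1])
print(close_job())"
```

```text
knob y moved 0.019286501498906095
the job is handed in; nothing more can be done
None
```

I've handed the job in: the fish is centred in the window (wheel at about +0.01 rad), the bolt is at its stop after about 18 mm of travel, and the tin looks unmoved. I saw no more than about 11 N on the wheel and 13 N on the bolt; the judge's result was not shown.

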